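Draw up the turnbuckle clamp on a lamp housing

ROBOT

A 6-joint arm with a two-finger parallel gripper is mounted at the origin on the work surface. World frame = base frame: x ahead of the robot, y to its left, z up, the work surface at z = 0. Lengths are in mm, angles in degrees, forces in N, time in s.
With the tool pointing down it reaches from about 350 to 850 mm from the base axis. Payload 8.1 kg.
Tool frame: the origin (TCP) lies between the finger pads; the fingertips stand 22 mm ahead of it and the grasp point (between the pads) lies 3 mm ahead of it; z points along the fingers, y is the line along which they close (so a half turn about z gives the same grasp; the last joint's range is limited). The gripper opens to 85 mm and grips with 20 to 120 N. Pads are 22 mm wide; open, the fingers measure 114 mm over their backs; the gripper's body (76 mm by 85 mm) begins 54 mm behind the grasp point. The pads swing forward as they close: fully open they stand 13 mm farther back than shut.
Start: joints at [-70.554, 7.471, 85.268, -0, 87.261, -4.893], TCP at [247.303, -546.669, 253.292] pointing down, gripper open.
Joint ranges: [-169.43, 169.43], [-51.17, 129.36], [1.28, 143.12], [-76.62, 256.62], [0, 156.53], [-152.29, 152.29]. Speed limits (degrees/s): [136.94, 136.94, 159.86, 180, 180, 180].

INTERFACE

Orientations are given as [roll, pitch, yaw] about the fixed x, y, z axes, in that order (R = Rz(yaw) Ry(pitch) Rx(roll)).
In Python, from bench import sense, snapshot, calibration, hand_in gives the robot as it stands.
- The arm moves only by the shell command python3 -m crank 'ROWS' [FORCE]. ROWS is JSON, a list of rows, each a list of 5 numbers: the shift along the tool's x, y, z in cm, then the turn about the tool's z in rad, then the finger opening in cm, from 0 to 8.54. A call has 1 to 20 rows; each row is the pose to reach, as a shift and turn from the pose commanded when the call began, along the tool's axes at that moment; what a row does not reach only later rows make up. A row lasts 1/10 s, in which the tool goes at most 50 mm and 8.59 degrees, less where a joint would pass 70% of its speed; a pose out of reach is approached as far as the arm can. A call with a gripper value outside its range is refused whole. The fingers move at their own pace and stop on an object; FORCE is the grip in N (left out, the last holds). Time passes only in rows, so rows that repeat a pose let the fingers close. It gives the time, the measured TCP pose, the force, the opening and the grip force at its end, in the units of the state.
- sense(): the state, without advancing time (a new reading comes with each control period).
- snapshot(name): name is "side" or "top"; returns (picture, depth): 480x640x3 uint8, red, green, blue; 480x640 float32, mm along the optical axis (not along the pixel's ray), 0 where there is no reading.
- calibration(name): a dict with "fovy" (degrees; the focal length in pixels is half the picture's height over the tangent of half this angle, whatever the lens; pixels are square), "cx", "cy" (the principal point, pixels), "rvec" (rotation vector, rad) and "tvec" (3), from world to camera coordinates, as OpenCV has them. Camera axes: x right, y down, z forward; pixel columns grow to the right and rows downward; lengths in mm; the calibration is good to about 2 mm. A picture is of the moment at which its call begins. calibration takes no time and is no camera call.
- hand_in(): hands the job in; it is judged then, once.
The state is a dict: "time": time; "joint_pos": joint angles; "qd": joint speeds; "joint_efforts": joint torques, N m; "tool_pos": TCP position; "tcp_rot": TCP orientation; "ft_force": force on the tool from outside, world axes, zero at the start; "wrist_torque": the same for the moment, N m; "finger_gap": finger opening in mm; "grip_force": force on a finger pad.
Only numpy, scipy, OpenCV 4.12 (cv2) and the standard library are available. Lean on these libraries where they do the work, as an engineer would, in place of code of your own. Each camera call takes 0.05 s, during which the arm holds its last target. There are 200 camera calls.

TASK

Stand the yellow lamp housing upright on the ringed spot between the two black vee jaws of the turnbuckle clamp and let go of it. Then turn the turnbuckle body by its red-balled spokes (their tops moving away from the robot base, towards the housing) so that both jaws draw in together and grip the housing firmly from both sides: stop when turning takes about twice the effort that it takes running free, as much tighter cracks the housing. Do not force or strike the spokes, leave everything else on the bench where it is, and take the hand away at the end.

Things in the scene. Friction and masses are not known exactly. Their poses are not given: they have to be found in the camera images.
- housing: Loose yellow lamp housing with a black band near its top, an upright can 125 mm tall, about 0.3 kg. It is oval: 50 to 56 mm across depending on direction, so the turn at which the jaws meet it differs by up to 0.6 rad with the way it stands. Origin at the centre of its underside, z up.
- clamp: Turnbuckle clamp bolted to the bench: a grey base plate 240 mm (its x) by 340 mm (its y), 12 mm thick. Origin at the centre of its underside, z up; its x axis points level from the turnbuckle to the cradle, its y axis is parallel to the turnbuckle.
- cradle (a point): Centre of the ringed spot midway between the two vee pads, on the top of the base plate (12 mm above the bench), 70 mm along the clamp's +x from its origin. The housing's underside belongs here, within about 10 mm.
- hub (a point): Centre of the turnbuckle body on its level turning axis (along the clamp's y), 84 mm above the bench, 70 mm along the clamp's -x. The body is 122 mm long, 38 mm thick at most. Six round spokes, 10 mm thick, stand out 60 degrees apart in the upright plane through this point; each ends in a red ball of 20 mm diameter, centre 55 mm from the axis. Closed fingers fit between.
- turnbuckle (a joint): Turn of the turnbuckle body, rad, 0 to 6.6. At 0 one spoke points straight up; as it grows the upper spokes move towards the clamp's +x (to the cradle) and each jaw closes by 4 mm per rad. It starts at 1.6 to 2.9; both pads bear on the housing from somewhere between 4.3 and 5.0. It stays where it is left.
- spoke_ball (a point): Centre of the red ball of the spoke that is up at joint value 0. Free turning takes 0.36 N m (6.5 N square to the spoke at a ball; read it while turning, at rest thread friction hides it). With both pads bearing it climbs about 0.12 N m per 0.1 rad. 0.65 to 0.75 N m is firm (12 to 13.5 N), under 0.52 is loose, above 0.92 cracks the housing. Keep any push on the spokes below 30 N.
- jaw_left: Blue jaw carriage on the clamp's +y side with its threaded rod: a post 46 by 30 mm, top 105 mm above the bench, at the end of the turnbuckle, and a blue arm, top 65 mm above the bench, to the pad. Its own origin is at the clamp's origin at joint value 0. It cannot be pushed by hand, only drawn by the turnbuckle.
- jaw_right: The same on the clamp's -y side.
- pad_left: Black vee pad on the clamp's +y side, 46 mm wide, 50 mm tall, top 66 mm above the bench, its face a shallow upright vee of 150 degrees, sprung (40 N per mm). Origin at the bottom of the vee, 41 mm above the bench: 46.5 mm from the mid-plane at joint value 0 and 4 mm nearer per rad.
- pad_right: The same on the clamp's -y side.
- tub: Bystander: red lidded tub, 102 mm across, 60 mm tall. Origin under its centre.
- jar: Bystander: amber jar with a black cap, 66 mm across, 85 mm tall. Origin under its centre.
- bottle: Bystander: purple drinking bottle, 84 mm across, 200 mm tall. Origin under its centre.
- seal: Bystander: black rubber sealing ring lying flat, 90 mm across, 12 mm tall.
- wrench: Bystander: steel wrench lying flat.
- driver: Bystander: screwdriver with an orange handle, lying.
- hammer: Bystander: hammer, lying.
Things that resemble listed ones, but are neither listed nor needed, are in the scene too. Several things look just like the housing: the one meant starts farthest to the robot's right.

How it is judged (in metres and radians):
On the way, in this order (a step that is already met when the one before it is completed fails the run):
1. the housing stands upright on the ringed spot between the open jaws, let go (horizontal distance between housing and cradle below 0.014 m and z of housing in the frame of cradle below 0.005 m and angle between housing's own z axis and vertical below 0.1 rad and contact force between the fingers and housing below 0.3 N), for 0.2 s.
2. both vee pads grip the housing firmly (more than 20 N each) (contact force between each of pad_left, pad_right and housing above 20 N and horizontal distance between housing and cradle below 0.014 m and z of housing in the frame of cradle below 0.005 m and angle between housing's own z axis and vertical below 0.1 rad), for 0.2 s.
At the end, for the whole second after the job is handed in: The housing stands upright (within 0.1 rad) with its underside on the base plate (within 5 mm) and within 14 mm of the ringed spot, both vee pads press on it with more than 20 N each, and turnbuckle and housing are at rest with the hand away (all of step 2 and velocity of joint turnbuckle between -0.05 and 0.05 rad/s and linear speed of housing below 0.01 m/s); the robot touches nothing.
It fails at once if the housing is cracked: a vee pad presses on it with more than 75 N (contact force between any of pad_left, pad_right and housing above 75 N).
It fails at once if the turnbuckle is forced or struck: the robot presses on it with more than 30 N (contact force between any of the fingers, the arm and turnbuckle above 30 N).
It fails at once if a bystander is moved by more than 20 mm (distance of any of tub, jar, bottle, seal, wrench, driver, hammer from where it was at the start of the episode above 0.02 m).
It also fails if it takes over 72 s, if anything falls off the work surface, if the arm or the gripper's body presses on something with over 40 N, if the wrist force passes 120 N, or if a joint passes its speed limit or range.

## Working session

There is one attempt and no reset: what is moved stays moved. The work goes in short steps, Python scripts to look and compute and a shell command to move; the robot and the scene stay as the last step left them, time stands still between calls to the robot, and variables do not carry over. Pictures are saved under pics/ and viewed, at most 10 in all, crops included, and the job is handed in when it is done.

```bash
mkdir -p pics; ls
cat > h.py <<'E'
import numpy as np,cv2
from bench import sense,snapshot,calibration
from scipy.spatial.transform import Rotation as Ro
def cam(n):
    c=calibration(n);f=240/np.tan(np.radians(c['fovy'])/2)
    R=cv2.Rodrigues(np.array(c['rvec'],float))[0];return f,c['cx'],c['cy'],R,np.array(c['tvec'],float).ravel()
def ray(n,u,v):
    f,cx,cy,R,t=cam(n);return -R.T@t,R.T@np.array([(u-cx)/f,(v-cy)/f,1])
def onz(n,u,v,z):
    o,d=ray(n,u,v);return o+d*(z-o[2])/d[2]
def pts(n,D):
    f,cx,cy,R,t=cam(n);v,u=np.mgrid[:480,:640]
    P=np.stack([(u-cx)/f*D,(v-cy)/f*D,D],-1);return (P-t)@R
def proj(n,p):
    f,cx,cy,R,t=cam(n);q=R@np.array(p,float)+t;return f*q[0]/q[2]+cx,f*q[1]/q[2]+cy
E
python3 - <<'E'
from h import *
for n in('side','top'):
    I,D=snapshot(n);cv2.imwrite(f'pics/{n}0.png',I[:,:,::-1]);np.savez(f'{n}0.npz',I=I,D=D)
    print(n,calibration(n),ray(n,320,240))
s=sense();print(s)
E
```

```text
pics
side {'fovy': 43.09757455520824, 'cx': 318.4901263929884, 'cy': 227.9228764302143, 'rvec': array([ 0.76209318, -2.43988831,  1.25565533]), 'tvec': array([ 391.0101007 ,  317.6886597 , 1252.85971918])} (array([-178.57666844,  902.25180196,  988.6983962 ]), array([ 0.47052797, -0.6537419 , -0.59298062]))
top {'fovy': 43.21864029440532, 'cx': 320.63499808731467, 'cy': 242.98284001591676, 'rvec': array([ 2.11035641, -2.11025067,  0.21889146]), 'tvec': array([ -69.65157233,  555.27551956, 1579.0761027 ])} (array([ 215.73005811,  -73.23399798, 1659.74724155]), array([ 0.21221036,  0.00325228, -0.97723156]))
{'time': 0.1, 'joint_pos': array([-7.05534753e+01,  7.51298583e+00,  8.53227350e+01, -2.35717896e-03,
        8.72606537e+01, -4.89434661e+00]), 'qd': array([-0.02844129, -0.0435146 , -0.15063692, -0.09897157,  0.00189347,
        0.00538269]), 'joint_efforts': array([ 1.45271970e-03, -5.70951748e+01, -5.01939476e+01, -1.63903342e-04,
        8.26353673e-03, -3.80524352e-05]), 'tool_pos': array([ 247.14258854, -546.23950454,  252.32922473]), 'tcp_rot': array([-1.79903776e+02, -5.87682635e-03,  2.43409811e+01]), 'ft_force': array([-0.78649775, -0.74181055,  0.18575171]), 'wrist_torque': array([ 0.07824489,  0.02930401, -0.01340265]), 'grip_force': 0.0, 'finger_gap': 85.17783057356293}
```

View pics/top0.png

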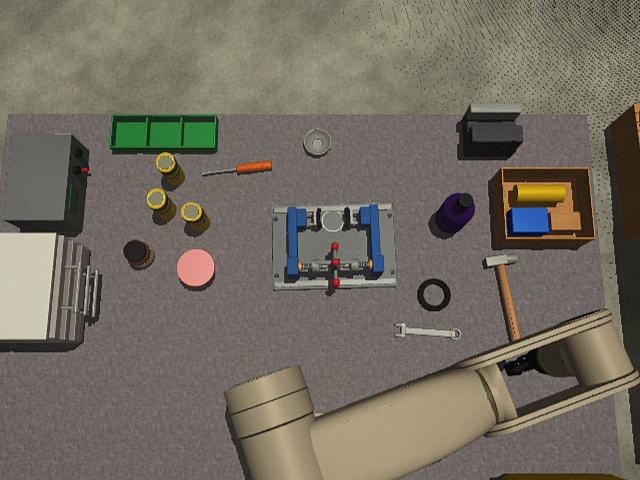

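View pics/side0.png

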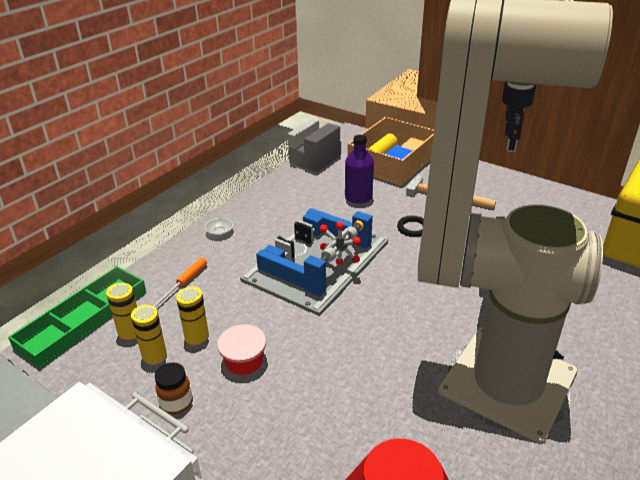

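Top view: upright banded yellow cans at (166,163), (158,205) and (193,217), plus a yellow cylinder lying in the box at (540,193). The clamp is at (335,247). Of the cans, (193,217) is farthest right. A close crop will show whether the box cylinder has the black band.

Run:
```python
from h import *
d=np.load('top0.npz');I,D=d['I'],d['D'];P=pts('top',D)
e=np.load('side0.npz');J=e['I']
a=cv2.resize(I[140:260,130:250],(400,400),interpolation=cv2.INTER_CUBIC);b=cv2.resize(I[150:250,490:600],(400,400),interpolation=cv2.INTER_CUBIC)
c=cv2.resize(J[110:190,340:440],(400,200));g=cv2.resize(J[270:370,90:290],(400,200))
cv2.imwrite('pics/crop1.png',np.vstack([np.hstack([a,b]),np.hstack([g,c])])[:,:,::-1])
H=cv2.cvtColor(I,cv2.COLOR_RGB2HSV)
m=cv2.inRange(H,(20,120,90),(35,255,255))
n,l,s,ct=cv2.connectedComponentsWithStats(m)
for i in range(1,n):
    if s[i,4]>40: q=P[l==i];print('yel',ct[i],s[i],np.percentile(q,[2,50,98],axis=0).round(0).tolist())
m=cv2.inRange(H,(0,150,100),(6,255,255))|cv2.inRange(H,(174,150,100),(180,255,255))
n,l,s,ct=cv2.connectedComponentsWithStats(m)
for i in range(1,n):
    if s[i,4]>10: q=P[l==i];print('red',ct[i],s[i,4],np.median(q,0).round(0),q[:,2].max())
m=cv2.inRange(H,(100,120,60),(125,255,255))
n,l,s,ct=cv2.connectedComponentsWithStats(m)
for i in range(1,n):
    if s[i,4]>100: q=P[l==i];print('blue',s[i],np.percentile(q,[2,50,98],axis=0).round(0).tolist())
# can tops by depth
m=(((P[...,2]>118)&(P[...,2]<132)&(D>0))).astype(np.uint8);n,l,s,ct=cv2.connectedComponentsWithStats(m)
for i in range(1,n):
    if s[i,4]>100 and ct[i][0]<300: 
        q=P[l==i];r=cv2.fitEllipse(q[:,:2].astype(np.float32)[cv2.convexHull(q[:,:2].astype(np.float32),returnPoints=False)[:,0]]) ;print('top',ct[i],s[i,4],np.median(q,0).round(1),((q.max(0)+q.min(0))/2).round(1),np.ptp(q,axis=0).round(0),r)
# base plate
m=((P[...,2]>6)&(P[...,2]<17)&(D>0)).astype(np.uint8)
m[:,:265]=0;m[:,405:]=0;m[:195]=0;m[300:]=0
q=P[m>0][:,:2].astype(np.float32);print('plate',cv2.minAreaRect(q),len(q),(D==0).mean())
```

```text
yel [165.05921053 161.83552632] [156 152  19  21 152] [[736.0, 321.0, 115.0], [762.0, 344.0, 125.0], [790.0, 370.0, 133.0]]
yel [540.81578947 192.49078947] [517 185  49  16 760] [[677.0, -736.0, 45.0], [695.0, -674.0, 61.0], [719.0, -610.0, 71.0]]
yel [156.07453416 198.44720497] [147 188  19  21 161] [[636.0, 340.0, 114.0], [661.0, 363.0, 125.0], [688.0, 389.0, 132.0]]
yel [191.0621118  211.34161491] [181 202  21  19 161] [[603.0, 244.0, 115.0], [625.0, 269.0, 125.0], [651.0, 296.0, 132.0]]
red [ 84.35294118 169.05882353] 17 [773. 596.  36.] 42.17033238724142
red [334.61538462 245.53846154] 39 [ 536. -107.  119.] 1659.7472415484526
red [335.24324324 261.56756757] 37 [ 489. -106.  145.] 155.82147108360812
red [336.02439024 282.02439024] 41 [ 440. -109.  119.] 1659.7472415484526
blue [360 205  24  67 763] [[473.0, -230.0, 57.0], [585.0, -213.0, 66.0], [655.0, -179.0, 109.0]]
blue [287 207  19  68 778] [[466.0, -27.0, 58.0], [580.0, 3.0, 67.0], [649.0, 19.0, 110.0]]
blue [511 208  38  25 906] [[587.0, -686.0, 50.0], [619.0, -638.0, 59.0], [652.0, -591.0, 67.0]]
top [ 38.2106512  177.026
[... 167 characters left out ...]
p [165.10702341 161.68896321] 299 [762.5 344.8 124.6] [763.3 344.9 125. ] [56. 52. 14.] ((762.8819580078125, 344.86395263671875), (49.60539627075195, 59.19114685058594), 119.78540802001953)
top [155.93929712 197.86261981] 313 [662.8 363.2 125.2] [662.3 363.  125. ] [57. 53. 14.] ((662.9654541015625, 364.4024963378906), (52.7701301574707, 55.985774993896484), 104.5779800415039)
top [190.86774194 211.10967742] 310 [626.3 270.3 125.1] [627.2 270.  125. ] [49. 55. 14.] ((627.1978149414062, 270.2257080078125), (49.93935775756836, 56.140445709228516), 168.408203125)
plate ((557.2554931640625, -108.379150390625), (296.3826904296875, 391.9676818847656), 0.03418755903840065) 6122 0.004078776041666667
```

View pics/crop1.png

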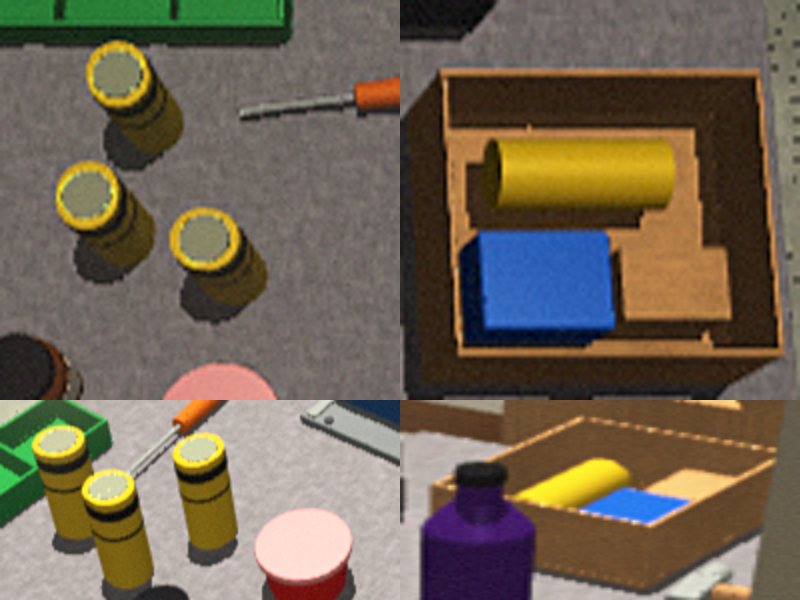

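Crop: the box cylinder is plain and has no band, so it is not a housing. The housing meant is the can at top-view (191,211), world about (627,270), height 125 as given. Next I measure the clamp axes, ring and spoke phase.

Run:
```python
from h import *
d=np.load('top0.npz');I,D=d['I'],d['D'];P=pts('top',D)
a=cv2.resize(I[195:300,265:405],(800,600),interpolation=cv2.INTER_CUBIC);cv2.imwrite('pics/clamp.png',a[:,:,::-1])
H=cv2.cvtColor(I,cv2.COLOR_RGB2HSV);m=cv2.inRange(H,(100,120,60),(125,255,255))>0
for lo,hi in((280,310),(355,390)):
    k=m&(abs(P[...,2]-65)<4);k[:,:lo]=0;k[:,hi:]=0;q=P[k]
    q=q[(q[:,0]>530)&(q[:,0]<630)];p=np.polyfit(q[:,0],q[:,1],1);print('arm',q.mean(0).round(1),'slope',p[0].round(4))
    k=m&(P[...,2]>95);k[:,:lo]=0;k[:,hi:]=0;q=P[k];print('post',q.min(0).round(1),q.max(0).round(1),q.mean(0).round(1))
k=(H[...,2]<60)&(abs(P[...,2]-62)<8);k[:,:305]=0;k[:,360:]=0;k[:200]=0;k[240:]=0
n,l,s,c=cv2.connectedComponentsWithStats(k.astype(np.uint8))
for i in range(1,n):
    if s[i,4]>8:q=P[l==i];print('pad',c[i],s[i,4],q.min(0).round(1),q.max(0).round(1))
# red balls both views: centroid rays
for nme in('top','side'):
    I=np.load(nme+'0.npz')['I'];D=np.load(nme+'0.npz')['D'];Q=pts(nme,D)
    H=cv2.cvtColor(I,cv2.COLOR_RGB2HSV);m=cv2.inRange(H,(0,150,60),(6,255,255))|cv2.inRange(H,(174,150,60),(180,255,255))
    n,l,s,c=cv2.connectedComponentsWithStats(m)
    for i in range(1,n):
        if 15<s[i,4]<300:
            q=Q[l==i];q=q[(abs(q[:,0]-489)<90)&(abs(q[:,1]+107)<40)]
            if len(q)>5:
                o,dd=ray(nme,*c[i]);f=o+dd*(-107-o[1])/dd[1] if nme=='side' else 0
                print(nme,c[i].round(1),s[i,4],np.median(q,0).round(1),np.round(f,1))
```

```text
arm [588.    1.9  64.9] slope -0.1631
post [215.7 -73.2  95.7] [ 509.    18.3 1659.7] [481.9   3.6 128.6]
arm [ 588.  -210.9   65. ] slope 0.1836
post [ 215.7 -232.5   96.4] [ 517.2  -73.2 1659.7] [ 486.5 -214.6  143.6]
pad [318.18518519 217.        ] 54 [605.7 -70.6  55.6] [650.7 -56.9  70. ]
pad [347.18032787 215.59016393] 61 [ 607.6 -146.8   55.4] [ 652.7 -135.6   69.9]
top [334.3 245.9] 44 [ 536.2 -104.5  118.6] 0
top [335.1 261.8] 42 [ 488.2 -106.3  145.1] 0
top [335.5 282.8] 56 [ 439.9 -108.4  114.8] 0
side [339.4 225.5] 49 [ 486.  -103.3  145.2] [ 488.8 -107.   141.1]
side [323. 228.] 49 [ 534.4 -101.8  118.5] [ 537.8 -107.   114.6]
side [356.1 240.5] 54 [ 439.8 -105.7  118.4] [ 440.3 -107.   115.9]
side [322.3 245.9] 28 [ 536.8 -100.4   63.8] [ 541.  -107.    57.4]
side [355.5 258.3] 44 [ 439.6 -104.6   62.9] [ 440.9 -107.    60.9]
side [339.2 261.6] 33 [ 487.5 -103.3   32.8] [ 489.3 -107.    29.2]
```

View pics/clamp.png

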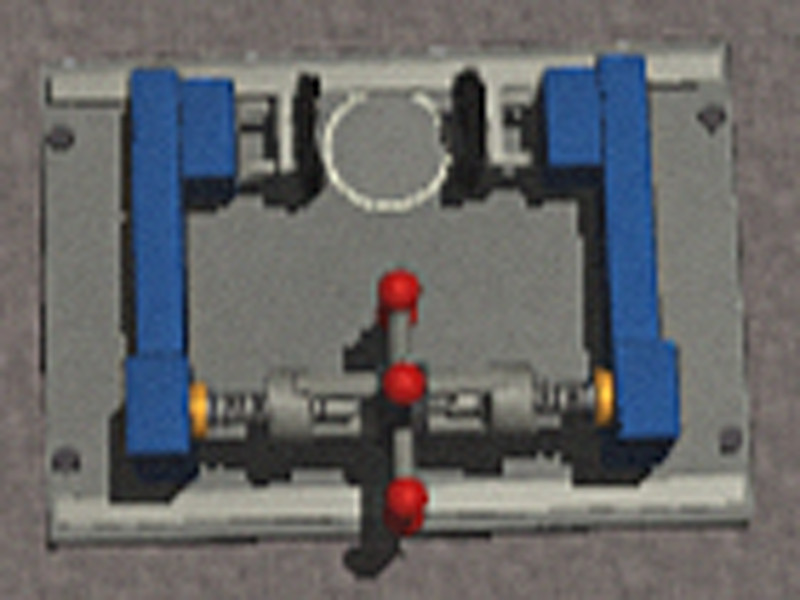

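Ring centre (332.9,221.2) px; the spokes have one ball straight up (joint ≈ 2.09), hub near (488.5,-106), clamp yaw about +2°. The housing's narrow axis is about 168°, so I grasp along that, at tool yaw 78.

```bash
cat >> h.py <<'E'
def delta(p,yaw):
    s=sense();R=Ro.from_euler('xyz',s['tcp_rot'],degrees=True).as_matrix()
    y=s['tcp_rot'][2];t=-((yaw-y+180)%360-180)
    print('from',s['tool_pos'].round(1),s['tcp_rot'].round(1),'-> cm',(R.T@(np.array(p)-s['tool_pos'])/10).round(2),'turn',np.radians(t).round(3),'F',s['ft_force'].round(1),'t',s['time'])
E
python3 - <<'E'
from h import *
print('ring',onz('top',332.9,221.2,12)); delta([626.7,270.2,252],78)
E
```

```text
ring [ 627.42929167 -103.85978141   12.        ]
from [ 247.1 -546.2  252.3] [-179.9   -0.    24.3] -> cm [ 68.23 -58.74   0.14] turn -0.937 F [-0.8 -0.7  0.2] t 0.1
```

```bash
python3 -m crank '[[17,-14.7,0,-0.2,8.5],[34,-29.4,0,-0.4,8.5],[51,-44,0,-0.7,8.5],[68.2,-58.7,0,-0.937,8.5],[68.2,-58.7,0,-0.937,8.5],[68.2,-58.7,0,-0.937,8.5],[68.2,-58.7,0,-0.937,8.5],[68.2,-58.7,0,-0.937,8.5],[68.2,-58.7,0,-0.937,8.5],[68.2,-58.7,0,-0.937,8.5],[68.2,-58.7,0,-0.937,8.5],[68.2,-58.7,0,-0.937,8.5],[68.2,-58.7,0,-0.937,8.5],[68.2,-58.7,0,-0.937,8.5],[68.2,-58.7,0,-0.937,8.5],[68.2,-58.7,0,-0.937,8.5],[68.2,-58.7,0,-0.937,8.5],[68.2,-58.7,0,-0.937,8.5],[68.2,-58.7,0,-0.937,8.5],[68.2,-58.7,0,-0.937,8.5]]' 40
python3 - <<'E'
from h import *
delta([626.7,270.2,98],78)
E
```

```text
time: 2.1
tool_pos: [626.2, 270.2, 251.1]
tcp_rot: [-179.8, 0.1, 78.1]
ft_force: [-0.2, -0.8, -0.8]
finger_gap: 84.7
grip_force: 0.0
from [626.2 270.2 251.1] [-1.798e+02  1.000e-01  7.810e+01] -> cm [ 0.04  0.09 15.31] turn 0.003 F [-0.2 -0.8 -0.8] t 2.1
```

```bash
python3 -m crank '[[0,0,4,0,8.5],[0,0,8,0,8.5],[0,0,11,0,8.5],[0,0,13.5,0,8.5],[0,0,15.3,0,8.5],[0,0,15.3,0,8.5],[0,0,15.3,0,4],[0,0,15.3,0,4],[0,0,15.3,0,4],[0,0,15.3,0,4],[0,0,15.3,0,4],[0,0,15.3,0,4],[0,0,15.3,0,4],[0,0,15.3,0,4],[0,0,15.3,0,4]]' 40
```

```text
time: 3.6
tool_pos: [627.8, 269.8, 102.9]
tcp_rot: [179.8, -0.1, 78.0]
ft_force: [-2.3, 0.4, 6.7]
finger_gap: 49.8
grip_force: 40.1
```

```bash
python3 -m crank '[[0,0,-2,0,4],[0,0,-5,0,4],[0,0,-9,0,4],[0,0,-12,0,4],[0,0,-12,0,4]]'
python3 - <<'E'
from h import *
delta([628,-102.5,220],90)
E
```

```text
time: 4.1
tool_pos: [629.7, 270.3, 227.8]
tcp_rot: [179.5, -0.3, 78.0]
ft_force: [1.1, -0.4, -3.0]
finger_gap: 49.8
grip_force: 43.3
from [629.7 270.3 227.8] [179.5  -0.3  78. ] -> cm [-36.51   7.56   0.65] turn -0.209 F [ 1.1 -0.4 -3. ] t 4.1
```

```bash
python3 -m crank '[[-2,0.4,0,0,4],[-6,1.25,0,-0.05,4],[-10,2.1,0,-0.1,4],[-14,2.9,0,-0.15,4],[-18,3.75,0,-0.2,4],[-22,4.6,0,-0.2,4],[-26,5.4,0,-0.2,4],[-30,6.2,0,-0.2,4],[-33,6.85,0,-0.2,4],[-35.2,7.3,0,-0.2,4],[-36.5,7.57,0,-0.2,4],[-36.5,7.57,0,-0.2,4],[-36.5,7.57,0,-0.2,4],[-36.5,7.57,0,-0.2,4]]'
python3 - <<'E'
from h import *
delta([628,-102.5,115],90)
I,D=snapshot('top');P=pts('top',D);cv2.imwrite('pics/top1.png',cv2.resize(I[160:310,250:450],(800,600))[:,:,::-1])
I,D=snapshot('side');cv2.imwrite('pics/side1.png',I[:,:,::-1])
E
```

```text
time: 5.5
tool_pos: [625.0, -102.2, 219.8]
tcp_rot: [-180.0, -0.0, 89.6]
ft_force: [0.1, -0.6, -4.5]
finger_gap: 49.8
grip_force: 43.0
from [ 625.  -102.2  219.8] [-180.    -0.    89.6] -> cm [-0.03  0.31 10.48] turn -0.008 F [ 0.1 -0.6 -4.5] t 5.5
```

View pics/side1.png

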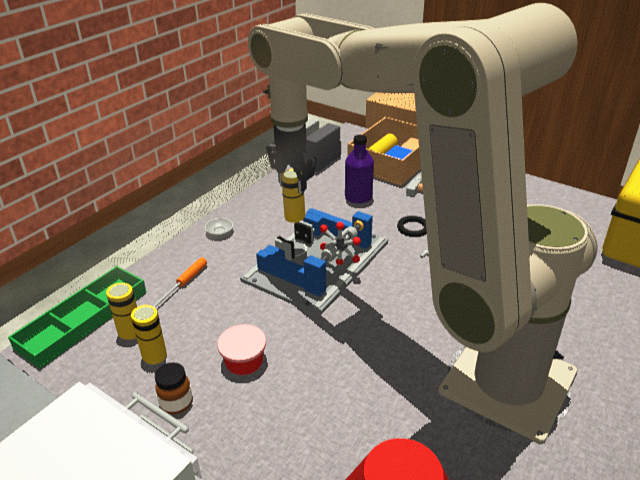

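The side view shows the can held upright at (292,200), above the ring. Lowering.

```bash
python3 -m crank '[[0,0.3,2,0,4],[0,0.3,4.5,0,4],[0,0.3,6.5,0,4],[0,0.3,8,0,4],[0,0.3,9,0,4],[0,0.3,9.6,0,4],[0,0.3,10,0,4],[0,0.3,10.3,0,4],[0,0.3,10.3,0,4],[0,0.3,10.3,0,4]]'
```

```text
time: 6.6
tool_pos: [628.5, -103.7, 118.0]
tcp_rot: [179.9, 0.0, 89.5]
ft_force: [-0.7, 0.6, -4.2]
finger_gap: 49.8
grip_force: 43.1
```

```bash
python3 -m crank '[[0,0,0.1,0,4],[0,0,0.2,0,4],[0,0,0.3,0,4],[0,0,0.3,0,4],[0,0,0.3,0,4]]'
```

```text
time: 7.1
tool_pos: [628.4, -103.7, 115.1]
tcp_rot: [180.0, 0.0, 89.5]
ft_force: [-3.1, 0.1, 3.9]
finger_gap: 49.3
grip_force: 43.8
```

Contact made. Release and retreat upward.

```bash
python3 -m crank '[[0,0,0,0,5.4],[0,0,0,0,6],[0,0,0,0,7],[0,0,0,0,8],[0,0,0,0,8],[0,0,0,0,8],[0,0,-2,0,8],[0,0,-5,0,8],[0,0,-10,0,8],[0,0,-14,0,8],[0,0,-14,0,8],[0,-6,-14,0,8],[0,-10,-14,0,5],[0,-14,-14,0,2],[0,-14,-14,0,0],[0,-14,-14,0,0],[0,-14,-14,0,0]]'
python3 - <<'E'
from h import *
I,D=snapshot('side');cv2.imwrite('pics/side2.png',cv2.resize(I[140:320,220:460],(800,600),interpolation=cv2.INTER_CUBIC)[:,:,::-1])
T,E=snapshot('top');np.savez('t2.npz',I=T,D=E)
P=pts('side',D);k=(abs(P[...,2]-125-12)<4)&(abs(P[...,0]-628)<45)&(abs(P[...,1]+103)<45);q=P[k];print(len(q),q.mean(0),q.min(0),q.max(0))
P=pts('top',E);k=(abs(P[...,2]-125-12)<6)&(abs(P[...,0]-628)<45)&(abs(P[...,1]+103)<45);q=P[k];print(len(q),q.mean(0) if len(q) else 0,(q.min(0)+q.max(0))/2)
delta([488.5,-106,220],90)
E
```

```text
time: 8.8
tool_pos: [489.0, -102.5, 254.8]
tcp_rot: [179.9, 0.0, 89.5]
ft_force: [0.5, -0.3, -0.3]
finger_gap: 6.8
grip_force: 0.0
162 [ 622.42939151 -101.07232982  138.24054772] [ 600.2319652  -133.54050584  133.02840124] [650.96522384 -71.86482717 140.98748488]Traceback (most recent call last):
  File "<stdin>", line 5, in <module>
    return umr_minimum(a, axis, None, out, keepdims, initial, where)
ValueError: zero-size array to reduction operation minimum which has no identity
```

View pics/side2.png

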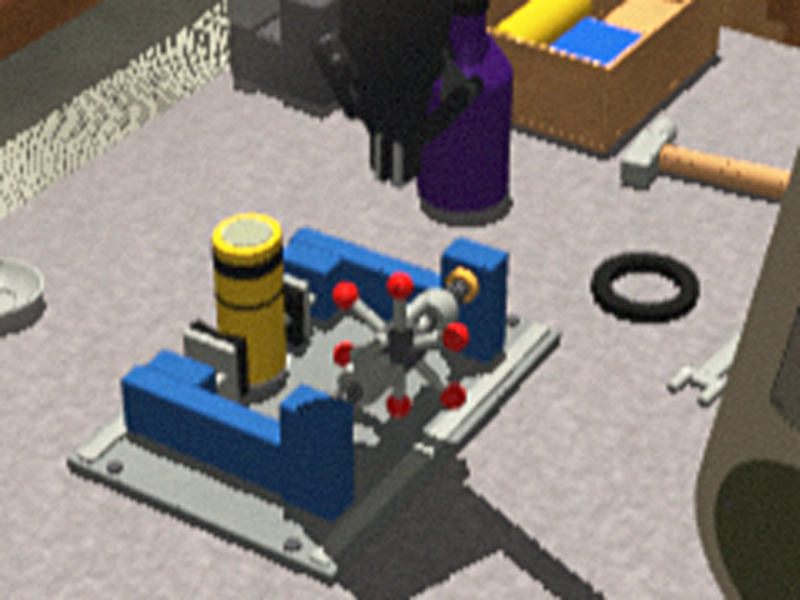

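The housing stands upright on the ring between the pads (crop (250,320)) and has been let go. Next I turn the closed fingers to yaw 2 and place them behind the upper spoke, at tool centre x ≈ hub−25 mm and tip height about 120.

```bash
python3 -m crank '[[0,-1,0,0.15,0],[0,-2.5,0,0.3,0],[0,-2.5,0,0.45,0],[0,-2.5,0,0.6,0],[0,-2.5,0,0.75,0],[0,-2.5,0,0.9,0],[0,-2.5,0,1.05,0],[0,-2.5,0,1.2,0],[0,-2.5,0,1.35,0],[0,-2.5,0,1.5,0],[0,-2.5,0,1.53,0],[0,-2.5,0,1.53,0],[0,-2.5,0,1.53,0]]'
python3 - <<'E'
from h import *
delta([462.5,-106.5,141],2)
print(sense()['wrist_torque'],sense()['joint_pos'].round(1))
E
```

```text
time: 10.2
tool_pos: [463.4, -102.1, 254.3]
tcp_rot: [-180.0, 0.0, 2.0]
ft_force: [0.7, 0.1, -0.3]
finger_gap: 0.2
grip_force: 0.0
from [ 463.4 -102.1  254.3] [-180.    0.    2.] -> cm [-0.1   0.44 11.33] turn 0.0 F [ 0.7  0.1 -0.3] t 10.2
[ 0.0094567   0.02182892 -0.00024481] [-18.6 -12.4 104.4   0.   87.9  69.4]
```

```bash
python3 -m crank '[[-0.1,0.4,3,0,0],[-0.1,0.4,6,0,0],[-0.1,0.4,8.5,0,0],[-0.1,0.4,10,0,0],[-0.1,0.4,10.8,0,0],[-0.1,0.4,11.2,0,0],[-0.1,0.4,11.2,0,0],[-0.1,0.4,11.2,0,0]]'
python3 - <<'E'
from h import *
I,D=snapshot('side');cv2.imwrite('pics/side3.png',cv2.resize(I[170:290,280:440],(800,600),interpolation=cv2.INTER_CUBIC)[:,:,::-1])
E
```

```text
time: 11.0
tool_pos: [463.0, -106.3, 143.5]
tcp_rot: [180.0, -0.1, 1.8]
ft_force: [-0.3, 0.3, 0.1]
finger_gap: 0.2
grip_force: 0.0
```

View pics/side3.png

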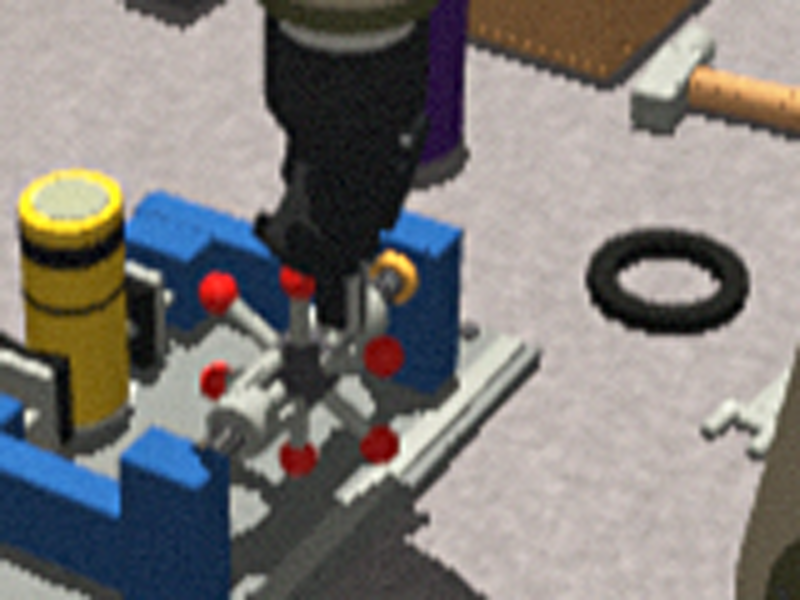

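The fingers sit behind the up spoke, at crop (335,300), clear of the neighbouring balls. Pushing gently.

```bash
python3 -m crank '[[0.2,0,0,0,0],[0.4,0,0,0,0],[0.6,0,0,0,0],[0.8,0,0,0,0],[1.0,0,0,0,0],[1.2,0,0,0,0],[1.4,0,0,0,0]]'
```

```text
time: 11.75
tool_pos: [475.5, -105.9, 142.4]
tcp_rot: [180.0, 0.1, 1.8]
ft_force: [-6.4, -1.3, 5.9]
finger_gap: -0.3
grip_force: 3.6
```

```bash
python3 -m crank '[[-0.4,0,0,0,0],[-0.4,0,-0.4,0,0],[-0.4,0,-0.7,0,0],[-0.2,0,-0.7,0,0],[0,0,-0.7,0,0],[0.2,0,-0.7,0,0],[0.4,0,-0.7,0,0],[0.6,0,-0.7,0,0]]'
```

```text
time: 12.55
tool_pos: [481.4, -105.7, 149.1]
tcp_rot: [180.0, 0.1, 1.8]
ft_force: [-7.0, -1.7, 4.2]
finger_gap: 0.2
grip_force: 3.4
```

```bash
python3 -m crank '[[0.3,0,0,0,0],[0.6,0,0.1,0,0],[0.9,0,0.2,0,0],[1.2,0,0.4,0,0]]'; python3 -m crank '[[0.3,0,0.2,0,0],[0.6,0,0.4,0,0],[0.9,0,0.7,0,0],[1.2,0,1.0,0,0]]'
python3 - <<'E'
from h import *
I,D=snapshot('side')
H=cv2.cvtColor(I,cv2.COLOR_RGB2HSV);m=cv2.inRange(H,(0,150,60),(6,255,255))|cv2.inRange(H,(174,150,60),(180,255,255))
n,l,s,c=cv2.connectedComponentsWithStats(m)
for i in range(1,n):
    if 10<s[i,4]<300 and 300<c[i][0]<380 and 200<c[i][1]<280:
        o,d=ray('side',*c[i]);p=o+d*(-105.5-o[1])/d[1];print(c[i].round(0),s[i,4],p.round(1),'r',np.hypot(p[0]-488.5,p[2]-85).round(1),'deg',np.degrees(np.arctan2(p[0]-488.5,p[2]-85)).round(1))
E
```

```text
time: 12.95
tool_pos: [493.6, -105.3, 145.2]
tcp_rot: [180.0, 0.1, 1.8]
ft_force: [-6.6, -0.9, 4.4]
finger_gap: 0.1
grip_force: 3.3
time: 13.35
tool_pos: [506.7, -105.0, 136.2]
tcp_rot: [180.0, -0.0, 1.8]
ft_force: [-4.8, 0.7, 9.1]
finger_gap: 0.1
grip_force: 5.2
[325. 226.] 41 [ 531.  -105.5  125.5] r 58.7 deg 46.4
[344. 228.] 44 [ 475.1 -105.5  140.9] r 57.5 deg -13.5
[321. 242.] 34 [ 543.2 -105.5   71.3] r 56.4 deg 104.1
[358. 245.] 48 [ 434.3 -105.5  105.4] r 57.9 deg -69.3
[353. 261.] 44 [ 447.3 -105.5   51.8] r 52.9 deg -128.9
[336. 260.] 20 [ 499.2 -105.5   31.1] r 55.0 deg 168.8
```

```bash
python3 -m crank '[[-0.4,0,0,0,0],[-0.6,0,-1.5,0,0],[-0.6,0,-4.8,0,0],[-0.8,0,-4.8,0,0],[-4,0,-4.8,0,0],[-5.8,0,-4.8,0,0],[-5.8,0,-4.8,0,0],[-5.8,0,-3,0,0],[-5.8,0,-1.6,0,0],[-5.8,0,-1.2,0,0],[-5.8,0,-1.2,0,0],[-5.8,0,-1.2,0,0]]'; python3 -m crank '[[0.2,0,0,0,0],[0.4,0,0,0,0],[0.6,0,0,0,0],[0.8,0,0,0,0],[1,0,0,0,0],[1.2,0,0,0,0]]'
```

```text
time: 14.6
tool_pos: [448.6, -106.6, 147.6]
tcp_rot: [180.0, -0.0, 1.8]
ft_force: [-0.4, -0.7, 0.2]
finger_gap: -0.0
grip_force: 0.0
time: 15.2
tool_pos: [459.1, -106.4, 147.2]
tcp_rot: [180.0, 0.2, 1.8]
ft_force: [-9.4, -1.6, 7.1]
finger_gap: -0.6
grip_force: 4.8
```

```bash
python3 -m crank '[[0.3,0,0,0,0],[0.6,0,0,0,0],[0.9,0,0,0,0],[1.2,0,0,0,0],[1.5,0,0,0,0],[1.8,0,0,0,0]]'; python3 -m crank '[[0.3,0,0,0,0],[0.6,0,0,0,0],[0.9,0,0.1,0,0],[1.2,0,0.2,0,0]]';  python3 -m crank '[[0.3,0,0.2,0,0],[0.6,0,0.4,0,0],[0.9,0,0.6,0,0],[1.2,0,0.8,0,0],[1.4,0,1,0,0]]'
cat > ball.py <<'E'
from h import *
I,D=snapshot('side')
H=cv2.cvtColor(I,cv2.COLOR_RGB2HSV);m=cv2.inRange(H,(0,150,60),(6,255,255))|cv2.inRange(H,(174,150,60),(180,255,255))
n,l,s,c=cv2.connectedComponentsWithStats(m)
for i in range(1,n):
    if 10<s[i,4]<300 and 300<c[i][0]<380 and 200<c[i][1]<280:
        o,d=ray('side',*c[i]);p=o+d*(-105.5-o[1])/d[1];print(s[i,4],p.round(1),'r',np.hypot(p[0]-488.5,p[2]-85).round(1),'deg',np.degrees(np.arctan2(p[0]-488.5,p[2]-85)).round(1))
E
python3 ball.py
```

```text
time: 15.8
tool_pos: [477.4, -105.9, 147.3]
tcp_rot: [180.0, 0.1, 1.8]
ft_force: [-6.7, -0.7, 4.4]
finger_gap: -0.1
grip_force: 3.6
time: 16.2
tool_pos: [489.5, -105.5, 145.2]
tcp_rot: [180.0, 0.1, 1.8]
ft_force: [-6.2, -1.7, 4.0]
finger_gap: 0.2
grip_force: 3.4
time: 16.7
tool_pos: [504.6, -105.1, 136.3]
tcp_rot: [180.0, -0.0, 1.8]
ft_force: [-4.0, 0.3, 9.4]
finger_gap: -0.1
grip_force: 5.1
45 [ 528.7 -105.5  127.5] r 58.5 deg 43.4
43 [ 473.4 -105.5  140.8] r 57.8 deg -15.2
38 [ 544.2 -105.5   73.6] r 56.9 deg 101.6
46 [ 433.8 -105.5  103.2] r 57.7 deg -71.6
17 [ 500.1 -105.5   32.4] r 53.9 deg 167.6
43 [ 448.7 -105.5   50.4] r 52.8 deg -131.0
```

```bash
python3 -m crank '[[-0.4,0,0,0,0],[-0.6,0,-1.5,0,0],[-0.6,0,-4.8,0,0],[-0.8,0,-4.8,0,0],[-4,0,-4.8,0,0],[-5.8,0,-4.8,0,0],[-5.8,0,-4.8,0,0],[-5.8,0,-3,0,0],[-5.8,0,-1.6,0,0],[-5.8,0,-1.2,0,0],[-5.8,0,-1.2,0,0],[-5.8,0,-1.2,0,0]]'; python3 -m crank '[[0.2,0,0,0,0],[0.4,0,0,0,0],[0.6,0,0,0,0],[0.8,0,0,0,0],[1,0,0,0,0],[1.2,0,0,0,0],[1.4,0,0,0,0],[1.6,0,0,0,0],[1.8,0,0,0,0],[2,0,0,0,0]]'; python3 -m crank '[[0.2,0,0,0,0],[0.4,0,0,0,0],[0.6,0,0,0,0],[0.8,0,0,0,0]]'
```

```text
time: 17.95
tool_pos: [446.5, -106.6, 147.6]
tcp_rot: [-180.0, 0.0, 1.8]
ft_force: [0.9, -0.5, 1.1]
finger_gap: -0.1
grip_force: 0.0
time: 18.95
tool_pos: [465.2, -106.3, 147.3]
tcp_rot: [180.0, 0.2, 1.8]
ft_force: [-7.3, -1.9, 5.9]
finger_gap: 0.2
grip_force: 4.1
time: 19.35
tool_pos: [473.2, -106.1, 147.3]
tcp_rot: [180.0, 0.2, 1.8]
ft_force: [-8.5, -1.7, 7.6]
finger_gap: 0.3
grip_force: 4.4
```

```bash
python3 -m crank '[[0.2,0,0,0,0],[0.4,0,0,0,0]]'; python3 -m crank '[[0.2,0,0,0,0],[0.4,0,0,0,0]]';python3 -m crank '[[0.2,0,0,0,0],[0.4,0,0,0,0]]'; python3 ball.py
```

```text
time: 19.55
tool_pos: [477.1, -106.0, 147.4]
tcp_rot: [180.0, 0.2, 1.8]
ft_force: [-9.0, -1.9, 7.3]
finger_gap: 0.4
grip_force: 4.9
time: 19.75
tool_pos: [480.9, -105.8, 147.3]
tcp_rot: [180.0, 0.2, 1.8]
ft_force: [-10.2, -1.3, 7.0]
finger_gap: 0.1
grip_force: 5.4
time: 19.95
tool_pos: [484.5, -105.7, 147.0]
tcp_rot: [180.0, 0.3, 1.8]
ft_force: [-12.0, -2.4, 5.6]
finger_gap: -0.1
grip_force: 6.0
35 [ 506.9 -105.5  139.4] r 57.5 deg 18.7
46 [ 543.9 -105.5   99.7] r 57.3 deg 75.1
48 [ 449.6 -105.5  129.4] r 59.0 deg -41.2
42 [ 433.4 -105.5   78. ] r 55.5 deg -97.2
39 [ 470.7 -105.5   34.5] r 53.6 deg -160.6
```

Estimated torque is about 0.65–0.72 N m: it has climbed from 0.36 over roughly 0.29 rad since the pads began to bear. That is firm, so I stop and back off.

```bash
python3 -m crank '[[-0.4,0,0,0,0],[-0.6,0,-0.5,0,0],[-0.6,0,-3,0,0],[-0.6,0,-7,0,0],[-0.6,0,-12,0,0],[-3,0,-15,0,0],[-7,0,-15,0,0],[-7,0,-15,0,0],[-7,0,-15,0,0]]'; python3 ball.py
python3 - <<'E'
from h import *
I,D=snapshot('top');P=pts('top',D);k=(abs(P[...,2]-137)<6)&(abs(P[...,0]-628)<45)&(abs(P[...,1]+103)<45);q=P[k];print(len(q),q.mean(0) if len(q) else 0, np.ptp(q,axis=0) if len(q) else 0)
J,_=snapshot('side')
a=cv2.resize(I[190:300,265:405],(400,314));b=cv2.resize(J[170:290,240:400],(400,314));cv2.imwrite('pics/end.png',np.hstack([a,b])[:,:,::-1])
print(sense()['qd'].round(2))
E
```

```text
time: 20.9
tool_pos: [416.2, -107.6, 298.1]
tcp_rot: [180.0, -0.1, 1.8]
ft_force: [0.0, 0.7, 1.3]
finger_gap: -0.1
grip_force: 0.0
46 [ 504.4 -105.5  140.2] r 57.5 deg 16.0
47 [ 543.7 -105.5   99.6] r 57.1 deg 75.2
49 [ 449.7 -105.5  129.9] r 59.3 deg -40.8
48 [ 433.3 -105.5   79.4] r 55.5 deg -95.8
39 [ 470.2 -105.5   35.1] r 53.1 deg -159.8
283 [ 627.57235481 -102.98221951  137.05756515] [49.68396883 52.15488145 11.73521505]
[ 0.13  0.72 -0.11 -0.2   0.13 -0.08]
```

View pics/end.png

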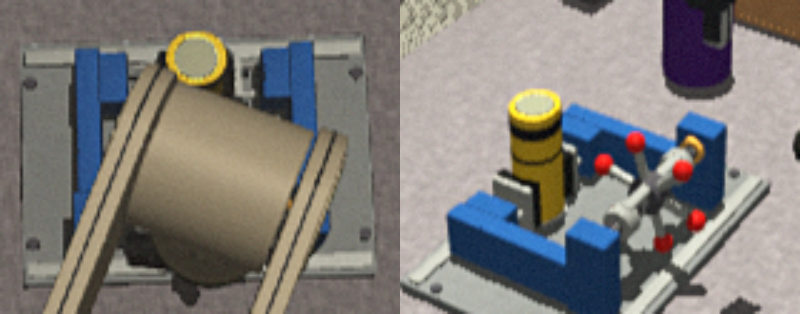

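The housing stands at (627.6,-103.0) with its top at 137 mm, and both pads close on it. The hand is clear. Handing in after a short settle.

```bash
python3 -m crank '[[0,0,0,0,0],[0,0,0,0,0],[0,0,0,0,0],[0,0,0,0,0],[0,0,0,0,0]]'; python3 -c "from bench import hand_in;print(hand_in())"
```

```text
time: 21.55
tool_pos: [416.3, -107.6, 297.2]
tcp_rot: [-180.0, 0.0, 1.8]
ft_force: [-0.1, 0.5, -0.1]
finger_gap: -0.1
grip_force: 0.0
the job is handed in; nothing more can be done
None
```

I handed the job in at 21.6 s: the housing stands upright on the ringed spot (camera-measured, within about 3 mm), gripped by both jaws at an estimated 0.65–0.72 N m, and the hand is clear; hand-in gave no verdict, and pad force was inferred from the turning effort.

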